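Fetch two rearing boxes from behind the glassware and stack them on the feeding stand

ROBOT

A 7-joint arm with a two-finger parallel gripper is mounted at the origin on the work surface. World frame = base frame: x ahead of the robot, y to its left, z up, the work surface at z = 0. Lengths are in m, angles in rad, forces in N, time in s.
With the tool pointing down it reaches from about 0.425 to 0.95 m from the base axis. Payload 4.7 kg.
Tool frame: the origin (TCP) lies on the centre line of the jaws, within the pads' length; the fingertips stand robot.nose_length ahead of it and the grasp point (between the pads) lies 8 mm behind it (robot.nose_length is the distance from the TCP to the fingertips, in m); z points along the fingers, x is the direction in which the jaws open and shut, and the axes are right-handed (so a half turn about z gives the same grasp; the last joint's range is limited). The gripper opens to 85 mm and grips with 20 to 120 N. Pads are 22 mm wide; open, the fingers measure 114 mm over their backs; the gripper's body (76 mm by 85 mm) begins 54 mm behind the grasp point. The pads swing forward as they close: fully open they stand 13 mm farther back than shut.
Start: joints at [1.296, 0.469, -0.049, 1.532, 0.024, 1.141, -0.082], TCP at [0.164, -0.655, 0.242] pointing down, gripper open.
Joint ranges: [-2.59, 2.59], [-0.33, 1.99], [-1.39, 1.29], [0.1, 2.45], [-1.04, 4.18], [0.21, 1.99], [-2.66, 2.66]. Speed limits (rad/s): [2.57, 2.57, 3.14, 3.14, 3.14, 3.14, 3.14].

INTERFACE

Orientations are given as [roll, pitch, yaw] about the fixed x, y, z axes, in that order (R = Rz(yaw) Ry(pitch) Rx(roll)).
In Python, from plant import robot gives the robot as it stands. Calls block until the motion is done:
- robot.goto(position, orientation): joint-space move of the TCP to a pose.
- robot.move_straight(position, vel=0.15, attitude=None, contact_N=None): straight line of the TCP; attitude=None keeps the orientation; vel is the mean speed in m/s. With contact_N (N) it stops when the force on the tool has changed by that much, and returns True; else False.
- robot.move_joints(angles): joint-space move.
- robot.grip(opening, strength=None): opening from 0.0 (shut) to 1.0 (fully open); strength is the grip in N (None keeps the last); returns when the fingers have stopped.
- robot.sleep(seconds).
- robot.inverse_kinematics(position, orientation): joint angles nearest the present ones, or None.
- robot.sense(): the state.
- robot.grab_frame(name): name is "scene" or "side" or "wrist"; returns a dict with "image" (384x512x3 uint8, red, green, blue), "range_z" (384x512 float32, m along the optical axis (not along the pixel's ray), 0 where there is no reading), "fx", "fy", "cx", "cy" (pixels), "R" (3x3) and "t" (3): a world point X has camera coordinates R X + t. Camera axes: x right, y down, z forward; pixel columns grow to the right and rows downward; lengths in m; the calibration is good to about 2 mm. A picture is of the moment at which its call begins.
A pose or a line that the arm cannot do raises robot.IKError and nothing moves.
- robot.close_job(): hands the job in, once; it reports no verdict.
The state is a dict: "t": time; "joint_pos": joint angles; "joint_velocities": joint speeds; "effort": joint torques, N m; "tcp_pos": TCP position; "tcp_rot": TCP orientation; "wrist_force": force on the tool from outside, world axes, zero at the start; "torque": the same for the moment, N m; "opening": opening from 0.0 (shut) to 1.0 (fully open).
Only numpy, scipy, OpenCV 4.12 (cv2) and the standard library are available. Lean on these libraries where they do the work, as an engineer would, in place of code of your own. Each camera call takes 0.05 s, during which the arm holds its last target.

TASK

The two flat rearing boxes lie at the back of the white ledge, boxed in by the flask and the bottle: first stand both of these in the dark steel side tray. Then lay the yellow-lidded box on the sloping feeding stand, lengthwise down the slope with its lower end up against the backstop, and lay the blue-lidded box squarely on top of it, against the backstop as well. Finally put the flask back upright on the middle of its green pad and the bottle on its red pad, knocking nothing over and leaving the white dishes and the orange-capped jar alone.

Things in the scene. Friction and masses are not known exactly. Their poses are not given: they have to be found in the camera images.
- flask: Clear glass conical flask with a green stopper, loose, about 0.16 kg, 125 mm tall. Base 62 mm across, narrowing to a neck 26 mm across from 80 to 103 mm above the underside; the stopper is 30 mm across, from 103 to 125 mm, and is a good place to grip from above. Origin: centre of the underside, z up. It starts on the green pad.
- bottle: White plastic bottle with a red cap, loose, about 0.16 kg, 125 mm tall. Body 60 mm across up to 70 mm, neck 26 mm across from 90 to 103 mm, cap 30 mm across from 103 to 125 mm (grip here from above). Origin: centre of the underside, z up. It starts on the red pad.
- yellow_box: Flat closed rearing box, off-white with a yellow lid (dark air holes), loose but lid fixed, about 0.12 kg: 60 mm (its x) by 90 mm (its y) by 28 mm high, flat sides. Grip it across the 60 mm. Origin: centre of the underside, z up. It starts lying on the ledge behind the flask or the bottle, 10 to 20 mm from it.
- blue_box: The same box with a blue lid: 60 mm (x) by 90 mm (y) by 28 mm, about 0.12 kg, origin at the centre of the underside. It starts on the ledge beside the yellow one, about 40 mm from it.
- green_pad: Square green pad 78 x 78 x 3 mm fixed on the front part of the ledge, home of the flask. Origin: centre of its underside, which lies on the ledge top 12 mm above the table (pad top 3 mm above its origin).
- red_pad: Square red pad 78 x 78 x 3 mm fixed on the ledge, home of the bottle. Origin: centre of its underside, 12 mm above the table. The pads lie side by side, 130 mm apart (centres), in either order, axes along the ledge (x away from the robot). The ledge board is 12 mm thick; along its far edge, 145 mm beyond the pads' centres, a blue rail reaches 40 mm above the table.
- side_tray: Low dark steel tray fixed on the table, 240 mm (its x) by 130 mm (its y), 5 mm walls and 5 mm floor, rim 16 mm above the table. Origin: centre of its underside. Empty at the start; it is on the left or on the right of the ledge.
- stand: Fixed feeding stand, across the ledge from the tray. Its 80 mm wide (x) flat plate falls towards its own +y at 0.26 rad to a green backstop square to it, 52 mm high. Origin: centre of its foot. Plate and backstop meet at (0, 50, 20) mm; the plate rises 110 mm from there. A box against the backstop has its origin at (0, 6.5, 31.6) mm, one on top at (0, 13.7, 58.6). Boxes do not slide by themselves.
- dishes: Bystander: white stack of round dishes 70 mm across, 28 mm high, loose, near the robot. Origin: centre of its underside. Leave it alone.
- jar: Bystander: amber jar with an orange cap, 54 mm across, 85 mm high, loose, beyond the ledge. Origin: centre of its underside. Leave it alone.

How it is judged:
On the way, in this order (a step that is already met when the one before it is completed fails the run):
1. flask and bottle both stand upright in the side tray, let go (x of flask in the frame of side_tray between -0.1 and 0.1 m and y of flask in the frame of side_tray between -0.045 and 0.045 m and z of flask in the frame of side_tray between 0 and 0.012 m and angle between each of flask, bottle's own z axis and vertical below 0.12 rad and x of bottle in the frame of side_tray between -0.1 and 0.1 m and y of bottle in the frame of side_tray between -0.045 and 0.045 m and z of bottle in the frame of side_tray between 0 and 0.012 m and contact force between the fingers and flask below 0.05 N and linear speed of each of flask, bottle below 0.02 m/s and contact force between the fingers and bottle below 0.05 N), for 0.2 s.
2. the yellow box lies on the stand against the backstop, let go, with flask and bottle still in the tray (x of yellow_box in the frame of stand between -0.013 and 0.013 m and y of yellow_box in the frame of stand between -0.0025 and 0.0105 m and z of yellow_box in the frame of stand between 0.0266 and 0.0376 m and angle between the x axis of yellow_box and the x axis of stand, either way round below 0.14 rad and angle between yellow_box's own z axis and vertical between 0.19 and 0.33 rad and x of flask in the frame of side_tray between -0.1 and 0.1 m and y of flask in the frame of side_tray between -0.045 and 0.045 m and z of flask in the frame of side_tray between 0 and 0.012 m and angle between each of flask, bottle's own z axis and vertical below 0.12 rad and x of bottle in the frame of side_tray between -0.1 and 0.1 m and y of bottle in the frame of side_tray between -0.045 and 0.045 m and z of bottle in the frame of side_tray between 0 and 0.012 m and contact force between the fingers and yellow_box below 0.05 N and linear speed of yellow_box below 0.02 m/s), for 0.2 s.
3. the blue box lies on the yellow one against the backstop, let go, with flask and bottle still in the tray (all of step 2 and x of blue_box in the frame of stand between -0.013 and 0.013 m and y of blue_box in the frame of stand between 0.0048 and 0.0178 m and z of blue_box in the frame of stand between 0.0536 and 0.0646 m and angle between the x axis of blue_box and the x axis of stand, either way round below 0.14 rad and angle between blue_box's own z axis and vertical between 0.19 and 0.33 rad and contact force between the fingers and blue_box below 0.05 N and linear speed of blue_box below 0.02 m/s), for 0.2 s.
At the end, for the whole second after the job is handed in: Yellow box flat on the slope, blue box flat on it, both within about 8 mm of the backstop, 13 mm of the middle and 0.14 rad of straight; flask upright on the green pad and bottle on the red pad, within 15 mm of the centre; all released and at rest (x of yellow_box in the frame of stand between -0.013 and 0.013 m and y of yellow_box in the frame of stand between -0.0025 and 0.0105 m and z of yellow_box in the frame of stand between 0.0266 and 0.0376 m and angle between the x axis of each of yellow_box, blue_box and the x axis of stand, either way round below 0.14 rad and angle between yellow_box's own z axis and vertical between 0.19 and 0.33 rad and x of blue_box in the frame of stand between -0.013 and 0.013 m and y of blue_box in the frame of stand between 0.0048 and 0.0178 m and z of blue_box in the frame of stand between 0.0536 and 0.0646 m and angle between blue_box's own z axis and vertical between 0.19 and 0.33 rad and horizontal distance between flask and green_pad below 0.015 m and z of flask in the frame of green_pad between 0 and 0.007 m and angle between each of flask, bottle's own z axis and vertical below 0.12 rad and horizontal distance between bottle and red_pad below 0.015 m and z of bottle in the frame of red_pad between 0 and 0.007 m and contact force between the fingers and flask below 0.05 N and linear speed of each of flask, bottle, yellow_box, blue_box below 0.02 m/s and contact force between the fingers and bottle below 0.05 N and contact force between the fingers and yellow_box below 0.05 N and contact force between the fingers and blue_box below 0.05 N); the robot touches nothing.
It fails at once if the white dishes are disturbed (moved over 15 mm) (distance of dishes from where it was at the start of the episode above 0.015 m).
It fails at once if the orange-capped jar is disturbed (moved over 15 mm) (distance of jar from where it was at the start of the episode above 0.015 m).
It fails at once if the flask or the bottle is knocked over (tipped more than 0.7 rad) (angle between any of flask, bottle's own z axis and vertical above 0.7 rad).
It also fails if it takes over 144 s, if anything falls off the work surface, if the arm or the gripper's body presses on something with over 40 N, if the wrist force passes 120 N, or if a joint passes its speed limit or range.

## Working session

There is one attempt and no reset: what is moved stays moved. The work goes in short steps, each a Python script; the robot and the scene stay as the last script left them, time stands still between calls to the robot, and variables do not carry over. Pictures are saved under pics/ and viewed, and the job is handed in when it is done.

```bash
ls; mkdir -p pics
python3 - <<'E'
from plant import robot
import cv2, numpy as np
s=robot.sense(); print(s, robot.nose_length)
for n in ["scene","side"]:
    f=robot.grab_frame(n)
    cv2.imwrite(f"pics/{n}0.png",f["image"][:,:,::-1])
    np.savez(f"pics/{n}0.npz",**f)
    print(n,f["fx"],f["fy"],f["cx"],f["cy"],"campos",-f["R"].T@f["t"],"fwd",f["R"][2], (f["range_z"]>0).mean())
E
```

```text
pics
{'t': 0.0, 'joint_pos': array([ 1.29612135,  0.46948778, -0.04857886,  1.53373575,  0.02409782,
        1.14100053, -0.08229561]), 'joint_velocities': array([ 2.38628234e-04,  2.17404121e-03, -8.22853059e-05, -3.60916982e-04,
       -3.75252598e-06, -1.50337086e-03, -3.88058498e-04]), 'effort': array([-1.63207073e-04, -5.10305214e+01, -4.63722157e-02, -2.37714154e+01,
        1.07892766e-02,  7.33374269e-03,  1.44608873e-05]), 'tcp_pos': array([ 0.16409198, -0.65414866,  0.24121241]), 'tcp_rot': array([ 3.14151078e+00,  2.04422054e-03, -1.32499976e+00]), 'wrist_force': array([-0.03212656, -0.58059674,  0.47182278]), 'torque': array([-0.04962676, -0.05399901, -0.01026555]), 'opening': 1.0016334923953547} 0.011
scene 386.0242968113344 386.0242968113344 257.0855861811499 193.58881767690286 campos [0.9937549  0.26182825 0.62533412] fwd [-0.54991269 -0.35273549 -0.75708237] 0.9960886637369791
side 363.83153440643224 363.83153440643224 254.34561547159296 192.29165601073504 campos [0.07548261 0.60431686 0.4669994 ] fwd [ 0.56147396 -0.67998038 -0.47156513] 0.995849609375
```

View pics/scene0.png

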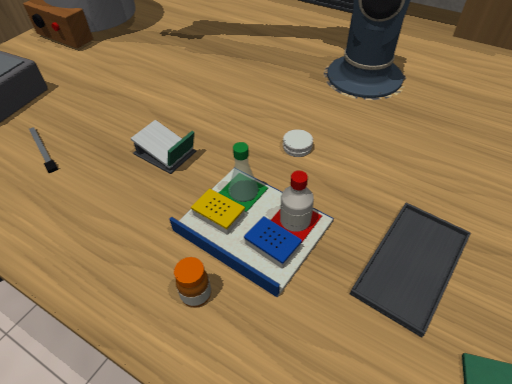

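View pics/side0.png

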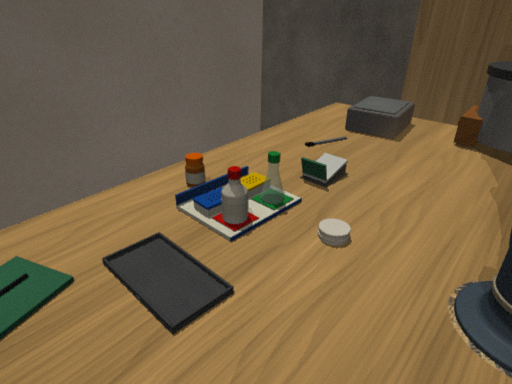

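Scene view: tray is at right (410,265), stand at left (165,147) with its green backstop on the right side. The flask (241,165) is in front of the yellow box (218,209), and the bottle (297,205) in front of the blue box (273,240). Dishes are at (298,143), jar at (193,280). The side view agrees.

```bash
cat > h.py <<'E'
import numpy as np, cv2
def load(n):
    d=np.load(n); return {k:d[k] for k in d.files}
def save(f,n):
    cv2.imwrite(f"pics/{n}.png",f["image"][:,:,::-1]); np.savez(f"pics/{n}.npz",**f)
def ray(f,uv):
    uv=np.atleast_2d(np.asarray(uv,float)); d=np.c_[(uv[:,0]-f["cx"])/f["fx"],(uv[:,1]-f["cy"])/f["fy"],np.ones(len(uv))]
    return -f["R"].T@f["t"], d@f["R"]
def onz(f,uv,z):
    c,d=ray(f,uv); return c+d*((z-c[2])/d[:,2])[:,None]
def proj(f,X):
    p=np.atleast_2d(X)@f["R"].T+f["t"]; return np.c_[p[:,0]/p[:,2]*f["fx"]+f["cx"],p[:,1]/p[:,2]*f["fy"]+f["cy"]]
def cloud(f):
    h,w=f["range_z"].shape; v,u=np.mgrid[:h,:w]
    c,d=ray(f,np.c_[u.ravel(),v.ravel()]); z=f["range_z"].ravel()
    P=c+d*z[:,None]; P[z<=0]=np.nan
    return P.reshape(h,w,3)
def hsv(f): return cv2.cvtColor(np.ascontiguousarray(f["image"]),cv2.COLOR_RGB2HSV)
RNG=dict(yellow=((22,150,120),(32,255,255)),blue=((105,150,60),(125,255,255)),green=((55,120,50),(85,255,255)),orange=((8,220,150),(14,255,255)))
def mask(f,c):
    H=hsv(f)
    if c=="red": return cv2.inRange(H,(0,170,80),(4,255,255))|cv2.inRange(H,(174,170,80),(180,255,255))
    return cv2.inRange(H,*RNG[c])
def blobs(f,c,amin=20):
    n,l,st,ce=cv2.connectedComponentsWithStats(mask(f,c))
    return [(l==i,st[i,4],ce[i]) for i in range(1,n) if st[i,4]>=amin]
def tri(f1,p1,f2,p2):
    c1,d1=ray(f1,p1); c2,d2=ray(f2,p2); d1=d1[0];d2=d2[0]
    A=np.c_[d1,-d2]; s=np.linalg.lstsq(A,c2-c1,rcond=None)[0]
    a=c1+d1*s[0]; b=c2+d2*s[1]; return (a+b)/2,np.linalg.norm(a-b)
E
python3 - <<'E'
from h import *
np.set_printoptions(precision=4,suppress=True)
for n in ["scene0","side0"]:
    f=load(f"pics/{n}.npz"); P=cloud(f)
    for c in ["yellow","blue","green","red","orange"]:
        for m,a,ce in blobs(f,c,30):
            Q=P[m]; print(n,c,a,ce.round(1),"med",np.nanmedian(Q,0),"z10/90",np.nanpercentile(Q[:,2],[5,95]))
E
```

```text
scene0 yellow 1079 [217.4 207.5] med [ 0.6392 -0.0584  0.0402] z10/90 [0.0382 0.0418]
scene0 blue 1356 [272.7 239.3] med [0.6479 0.0709 0.04  ] z10/90 [0.0378 0.0418]
scene0 blue 970 [222.  253.5] med [0.7159 0.0062 0.0352] z10/90 [0.0124 0.041 ]
scene0 green 78 [180.1 142.2] med [ 0.55   -0.2168  0.0692] z10/90 [0.0676 0.0706]
scene0 green 214 [240.  150.3] med [ 0.5659 -0.0486  0.1392] z10/90 [0.1226 0.1411]
scene0 green 309 [245.1 195.1] med [ 0.5746 -0.0269  0.0153] z10/90 [0.0135 0.0174]
scene0 green 1158 [486.1 370.9] med [0.6698 0.4507 0.0119] z10/90 [0.0101 0.0138]
scene0 red 38 [54.4 25.6] med [ 0.3318 -0.8877  0.0749] z10/90 [0.0614 0.0827]
scene0 red 227 [298.1 179.1] med [0.5765 0.0779 0.1395] z10/90 [0.1235 0.1414]
scene0 red 82 [277.1 219. ] med [0.5881 0.0446 0.0153] z10/90 [0.0136 0.0174]
scene0 red 231 [307.2 226.5] med [0.5772 0.1072 0.0153] z10/90 [0.0134 0.0168]
scene0 orange 583 [188.4 269.8] med [ 0.7929 -0.0001  0.085 ] z10/90 [0.0834 0.0864]
side0 yellow 281 [252.4 179.7] med [ 0.632  -0.0617  0.0403] z10/90 [0.0389 0.0419]
side0 blue 64 [200.9 185. ] med [0.7133 0.0505 0.0398] z10/90 [0.0386 0.041 ]
side0 blue 368 [208.8 198.1] med [0.6484 0.0842 0.04  ] z10/90 [0.0153 0.0414]
side0 green 90 [273.4 156.4] med [ 0.5525 -0.0422  0.1378] z10/90 [0.1231 0.1409]
side0 green 169 [272.1 201.2] med [ 0.5368 -0.031   0.0152] z10/90 [0.014  0.0178]
side0 green 2405 [ 25.2 288.5] med [0.6826 0.4865 0.0121] z10/90 [0.0108 0.0133]
side0 red 64 [233.8 169.5] med [0.5656 0.0813 0.1399] z10/90 [0.1352 0.141 ]
side0 red 214 [234.5 221. ] med [0.5472 0.1002 0.0153] z10/90 [0.0139 0.0166]
side0 orange 79 [193.4 155.7] med [0.7911 0.0011 0.0853] z10/90 [0.0843 0.0863]
```

Run:
```python
from h import *
from plant import robot
np.set_printoptions(precision=4,suppress=True)
for i,p in enumerate([(0.5,-0.15,0.36),(0.5,0.0,0.38),(0.5,0.2,0.36)]):
    robot.goto(p,[np.pi,0,0])
    s=robot.sense(); f=robot.grab_frame("wrist"); save(f,f"wrist{i}")
    print(s["t"],s["tcp_pos"],s["tcp_rot"],s["joint_pos"],"cam",-f["R"].T@f["t"],f["R"][2])
I=[cv2.imread(f"pics/wrist{i}.png") for i in range(3)]
cv2.imwrite("pics/wcomb.png",cv2.resize(np.vstack([np.hstack(I[:2]),np.hstack([I[2],I[2]*0])]),(800,600)))
```

```text
2.3083 [ 0.4997 -0.1516  0.3596] [ 3.1416  0.0007 -0.0028] [ 0.7744  0.1861 -0.6498  1.697   0.1166  1.2982  0.0986] cam [ 0.4988 -0.0806  0.4914] [-0.0021 -0.2818 -0.9595]
3.0167 [ 0.5001 -0.0004  0.38  ] [ 3.1409 -0.0001 -0.0001] [ 0.5911  0.1438 -0.7531  1.7039  0.1018  1.3337 -0.1809] cam [0.4989 0.0707 0.5118] [-0.0006 -0.2825 -0.9593]
3.8833 [0.5011 0.1976 0.3596] [ 3.1402  0.0003 -0.0034] [ 0.2654  0.2639 -0.8815  1.6548  0.2102  1.3231 -0.6547] cam [0.5002 0.2688 0.4913] [-0.0019 -0.2831 -0.9591]
```

View pics/wcomb.png

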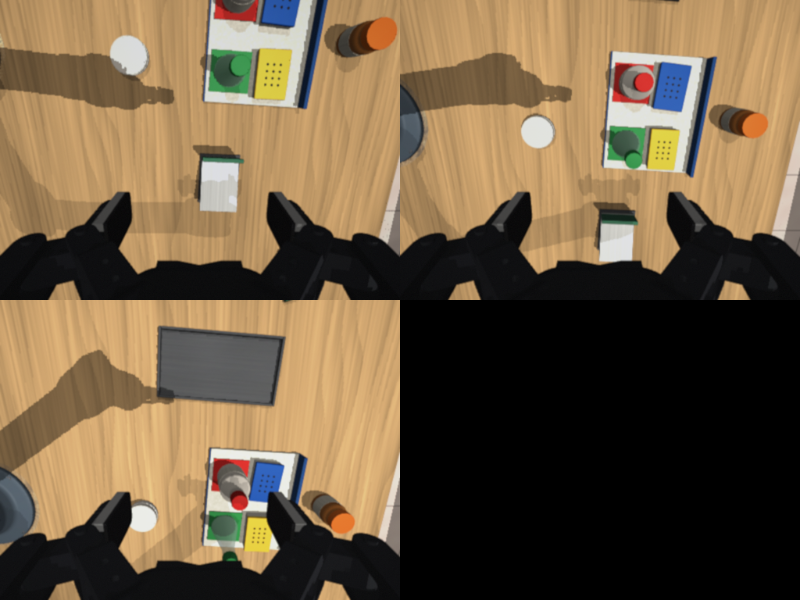

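The wrist views (a 2x2 sheet at reduced scale) show the pads, boxes and stoppers clearly in the top-right tile, the stand in the top-left tile near (220,185), and the tray in the bottom-left tile at (220,365). Next I measure them.

```bash
cat >> h.py <<'E'
def rect(Q):
    r=cv2.minAreaRect(Q[:,:2].astype(np.float32)*1000)
    return np.array(r[0])/1000,np.array(r[1]).round(1),r[2]
def circ(Q):
    A=np.c_[2*Q[:,:2],np.ones(len(Q))]; s=np.linalg.lstsq(A,(Q[:,:2]**2).sum(1),rcond=None)[0]
    return s[:2],np.sqrt(s[2]+s[0]**2+s[1]**2)
E
python3 - <<'E'
from h import *
np.set_printoptions(precision=4,suppress=True)
F={n:load(f"pics/{n}.npz") for n in ["scene0","side0","wrist0","wrist1","wrist2"]}
ct={}
for n,f in F.items():
    P=cloud(f); 
    for c,zr in [("yellow",(.034,.05)),("blue",(.034,.05)),("green",(.132,.15)),("red",(.132,.15)),("green",(.008,.02)),("red",(.008,.02))]:
        for m,a,ce in blobs(f,c,20):
            m=m&(P[...,2]>zr[0])&(P[...,2]<zr[1])&(P[...,0]>.45)&(P[...,0]<.7)&(abs(P[...,1])<.16)
            Q=P[m]
            if len(Q)<25: continue
            e=""
            if zr[0]>.1:
                cs,_=cv2.findContours(m.astype(np.uint8),cv2.RETR_EXTERNAL,cv2.CHAIN_APPROX_NONE)
                (u,v),r=cv2.minEnclosingCircle(max(cs,key=len)); e=(u,v)
                e=("onz.137",onz(f,[(u,v)],.140)[0])
            print(n,c,len(Q),"z",np.median(Q[:,2]).round(4),"rect",*rect(Q),e)
    # ledge white top / tray / stand
    Hs=hsv(f); white=(Hs[...,1]<60)&(Hs[...,2]>110)
    m=(abs(P[...,2]-.012)<.004)&white&(P[...,0]>.45)&(P[...,0]<.72)&(abs(P[...,1])<.2)
    if m.sum()>200: print(n,"ledge",np.median(P[m][:,2]),*rect(P[m]))
    dark=(Hs[...,2]<110)&(Hs[...,1]<110)
    m=(P[...,2]>.001)&(P[...,2]<.025)&dark&(P[...,1]>.15)&(P[...,1]<.42)&(P[...,0]>.3)&(P[...,0]<.8)
    n_,l,st,_=cv2.connectedComponentsWithStats(m.astype(np.uint8))
    if m.sum()>500:
        k=1+np.argmax(st[1:,4]); Q=P[l==k]; print(n,"tray",len(Q),np.percentile(Q[:,2],[5,50,99]),*rect(Q))
        R=Q[Q[:,2]>.013]; print("   rim",len(R),*rect(R))
E
```

```text
scene0 yellow 1072 z 0.0402 rect [ 0.6374 -0.0604] [90.1 60. ] 86.86492156982422 
scene0 blue 1343 z 0.04 rect [0.6449 0.0695] [88.8 59.2] 83.487548828125 
scene0 green 161 z 0.1398 rect [ 0.5602 -0.0513] [29.5 26. ] 33.57957077026367 ('onz.137', array([ 0.5638, -0.0489,  0.14  ]))
scene0 red 184 z 0.1397 rect [0.5715 0.0766] [27.5 25.8] 26.339696884155273 ('onz.137', array([0.5739, 0.0782, 0.14  ]))
scene0 green 299 z 0.0152 rect [ 0.5586 -0.0518] [79.9 77.1] 83.20150756835938 
scene0 red 80 z 0.0153 rect [0.5891 0.0468] [43.6 18.7] 42.35702896118164 
scene0 red 228 z 0.0153 rect [0.5704 0.1035] [37.4 75.4] 70.05999755859375 
scene0 ledge 0.01214690602612406 [0.6092 0.0082] [250.1 186.2] 85.99836730957031
scene0 tray 8752 [0.0034 0.0053 0.0172] [0.5401 0.3021] [131.4 241.3] 85.2648696899414
   rim 1024 [0.5401 0.3031] [129.5 241.2] 85.2648696899414
side0 yellow 267 z 0.0403 rect [ 0.6349 -0.0612] [85.9 60.1] 88.9000244140625 
side0 blue 342 z 0.0401 rect [0.6422 0.0724] [83.4 59.8] 83.3384017944336 
side0 green 60 z 0.1395 rect [ 0.5573 -0.0475] [24.4 23.7] 1.8726385831832886 ('onz.
[... 1870 characters left out ...]
e 1525 z 0.0403 rect [0.6416 0.0693] [86.5 57.6] 82.96768188476562 
wrist2 green 85 z 0.1376 rect [ 0.5579 -0.0398] [ 6.  20.3] 86.34651184082031 ('onz.137', array([ 0.5569, -0.0392,  0.14  ]))
wrist2 red 311 z 0.1403 rect [0.5682 0.0776] [25.6 26.4] 22.702159881591797 ('onz.137', array([0.5676, 0.0793, 0.14  ]))
wrist2 green 496 z 0.0153 rect [ 0.5588 -0.053 ] [75.  75.4] 86.06897735595703 
wrist2 red 564 z 0.0153 rect [0.5677 0.0761] [75.5 75.6] 86.05387878417969 
wrist2 ledge 0.01232723233832711 [0.6117 0.0072] [250.6 193.3] 85.76968383789062
wrist2 tray 14003 [0.0039 0.0055 0.0173] [0.5378 0.3018] [129.1 239.2] 85.26162719726562
   rim 1458 [0.5378 0.3018] [129.1 239.2] 85.26162719726562
```

```bash
python3 - <<'E'
from h import *
np.set_printoptions(precision=4,suppress=True)
for n in ["scene0","side0","wrist0","wrist1"]:
    f=load(f"pics/{n}.npz"); P=cloud(f); Hs=hsv(f)
    roi=(P[...,0]>.42)&(P[...,0]<.68)&(P[...,1]<-.14)&(P[...,1]>-.42)
    m=roi&(P[...,2]>.012)&(Hs[...,1]<60)&(Hs[...,2]>100)
    k,l,st,_=cv2.connectedComponentsWithStats(m.astype(np.uint8))
    m=(l==1+np.argmax(st[1:,4])); m=cv2.erode(m.astype(np.uint8),np.ones((2,2)))>0
    Q=P[m]; c=np.median(Q,0)
    for _ in range(4):
        U,S,V=np.linalg.svd(Q-Q.mean(0),full_matrices=False); nn=V[2]*np.sign(V[2,2]); r=(Q-Q.mean(0))@nn; Q=Q[abs(r)<3*r.std()+5e-4]
    # in-plane rect
    az=np.arctan2(nn[1],nn[0]); d=Q.mean(0)
    print(n,"plate",len(Q),"n",nn,"tilt",np.arccos(nn[2]),"az",np.degrees(az),"mean",d,"z",Q[:,2].min(),Q[:,2].max())
    # project to plane
    ex=np.cross([0,0,1.],nn); ex/=np.linalg.norm(ex); ey=np.cross(nn,ex)
    ab=np.c_[(Q-d)@ex,(Q-d)@ey]; rc,sz,an=rect(ab)
    print("  inplane rect",rc,sz,an,"center world",d+rc[0]*ex+rc[1]*ey)
    g=roi&(cv2.inRange(Hs,(50,60,20),(90,255,255))>0)
    G=P[g]; print("  green",len(G),np.percentile(G,[2,50,98],axis=0) if len(G)>10 else "")
    if len(G)>10:
        T=G[G[:,2]>np.nanpercentile(G[:,2],98)-.006]; print("   top",len(T),T[:,2].max(),*rect(T))
    b=(cv2.inRange(Hs,*RNG["blue"])>0)&(P[...,0]>.67)&(P[...,0]<.76)
    B=P[b]
    if len(B)>50: print("  rail z",np.percentile(B[:,2],[2,98]),"top rect",*rect(B[B[:,2]>.036]))
E
python3 - <<'E'
import cv2
a=cv2.imread("pics/wrist0.png")[180:300,230:330]; b=cv2.imread("pics/scene0.png")[105:185,120:210]
import numpy as np
cv2.imwrite("pics/st.png",np.hstack([cv2.resize(a,(400,480)),cv2.resize(b,(400,480))]))
E
```

```text
scene0 plate 999 n [0.0108 0.2585 0.966 ] tilt 0.26167140846685705 az 87.61792142168166 mean [ 0.5457 -0.2957  0.0364] z 0.019913552796813394 0.04884507058792997
  inplane rect [ 0.0032 -0.0086] [105.2  78.3] 89.36526489257812 center world [ 0.5428 -0.2872  0.0342]
  green 416 [[ 0.5108 -0.2288  0.0226]
 [ 0.5517 -0.2194  0.0523]
 [ 0.5849 -0.213   0.0708]]
   top 120 0.07141860461891858 [ 0.5464 -0.2174] [ 9.7 78.5] 88.2820053100586
  rail z [0.0084 0.0416] top rect [0.6908 0.0028] [246.8  54.4] 86.44950866699219
side0 plate 300 n [0.0103 0.253  0.9674] tilt 0.2560176954634551 az 87.66608166591462 mean [ 0.5307 -0.3023  0.0383] z 0.022236130809733856 0.047376935607092885
  inplane rect [-0.0067 -0.0136] [98.  74.8] 88.27977752685547 center world [ 0.538  -0.2894  0.0349]
  green 345 [[ 0.5051 -0.2276  0.0224]
 [ 0.5411 -0.2198  0.0479]
 [ 0.5796 -0.2127  0.0697]]
   top 63 0.07065497893257683 [ 0.5424 -0.2162] [ 8.8 74.5] 85.4553451538086
  rail z [0.0127 0.0412] top rect [0.6917 0.0059] [239.2  49.3] 88.37513732910156
wrist0 plate 2829 n [0.0142 0.2563 0.9665] tilt 0.25960453784641
[... 271 characters left out ...]
 -0.2143  0.0711]]
   top 223 0.07146795445143178 [ 0.544  -0.2183] [ 6.6 79.3] 86.66963958740234
  rail z [0.038  0.0419] top rect [ 0.7086 -0.0303] [181.8   6.9] 85.98587799072266
wrist1 plate 1905 n [0.0142 0.2571 0.9663] tilt 0.26040900349533264 az 86.84147674188361 mean [ 0.5403 -0.2969  0.0364] z 0.022866418282109335 0.05007544069961645
  inplane rect [-0.0005  0.0009] [94.1 78.8] 89.5784683227539 center world [ 0.5408 -0.2978  0.0366]
  green 492 [[ 0.5061 -0.2276  0.0239]
 [ 0.5433 -0.2198  0.057 ]
 [ 0.5802 -0.2146  0.0703]]
   top 191 0.07164579502773022 [ 0.5439 -0.2182] [ 6.3 76.5] 86.88431549072266
  rail z [0.0375 0.0423] top rect [0.6884 0.002 ] [242.4  50.2] 86.07532501220703
```

View pics/st.png

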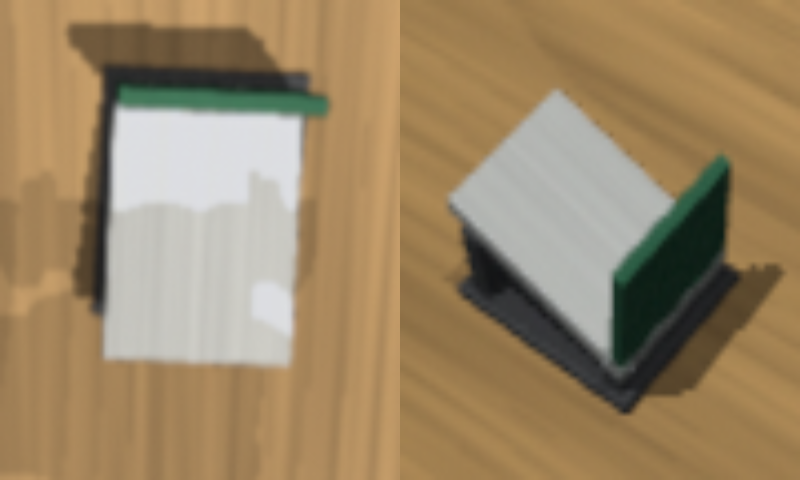

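Calibrated estimates:

| Item | Position (m) | Orientation |
|---|---|---|
| Stand origin | (0.541, -0.285) | yaw about -0.054, tilt 0.26 |
| Tray | (0.539, 0.3025) | yaw -0.083 |
| Flask | (0.558, -0.051) | upright |
| Bottle | (0.568, 0.077) | upright |

I'll move the bottle first, because it stands on the tray side, then the flask.

```bash
cat > mv.py <<'E'
from h import *
from plant import robot
np.set_printoptions(precision=4,suppress=True)
PI=np.pi
def st(tag=""):
    s=robot.sense(); print(tag,"t%.1f"%s["t"],s["tcp_pos"],s["tcp_rot"],"op%.3f"%s["opening"],"F",s["wrist_force"],"q7 %.2f"%s["joint_pos"][6]); return s
def pick_top(xy,yaw,z,hi=0.22,op=0.65):
    robot.grip(op,40); robot.goto([*xy,hi],[PI,0,yaw]); robot.move_straight([*xy,z],vel=.12)
    robot.grip(0.0,40); st("gripped"); robot.move_straight([*xy,hi],vel=.15); st("lifted")
def place(xy,yaw,z,hi=0.22,op=0.65):
    robot.goto([*xy,hi],[PI,0,yaw]); robot.move_straight([*xy,z+.015],vel=.15)
    print("contact",robot.move_straight([*xy,z-.006],vel=.03,contact_N=4)); st("down")
    robot.grip(op,40); robot.sleep(.2); p=robot.sense()["tcp_pos"]; robot.move_straight([*xy,hi],vel=.2); st("up")
E
python3 - <<'E'
from mv import *
for y in (PI/2,-PI/2):
  for p in [(.568,.077,.122),(.558,-.051,.122),(.589,.298,.112),(.489,.307,.112),(.489,.307,.22)]:
    print(y,p,robot.inverse_kinematics(p,[PI,0,y-.07]))
y=-.054; sx,cx=np.sin(.26),np.cos(.26)
for p in [(.542,-.28,.05),(.542,-.28,.2)]:
  print(robot.inverse_kinematics(p,[PI-.26,0,y]),robot.inverse_kinematics(p,[PI-.26,0,y+PI]))
E
```

```text
1.5707963267948966 (0.568, 0.077, 0.122) [ 0.4933  0.6461 -0.9802  1.8575  0.6404  0.9916  0.7345]
1.5707963267948966 (0.558, -0.051, 0.122) [ 0.7052  0.6073 -0.9414  1.8885  0.5994  0.9574  0.986 ]
1.5707963267948966 (0.589, 0.298, 0.112) [ 0.0944  0.7934 -0.9833  1.6517  0.7268  1.1035  0.4028]
1.5707963267948966 (0.489, 0.307, 0.112) [ 0.069   0.6748 -0.9911  1.8545  0.6744  0.9919  0.2845]
1.5707963267948966 (0.489, 0.307, 0.22) [ 0.1492  0.5664 -1.1035  1.7547  0.5477  1.168   0.3834]
-1.5707963267948966 (0.568, 0.077, 0.122) [ 0.1376  0.4793 -0.4527  1.8767  0.2727  0.8464 -2.094 ]
-1.5707963267948966 (0.558, -0.051, 0.122) [ 0.3567  0.4588 -0.44    1.9072  0.2583  0.831  -1.8597]
-1.5707963267948966 (0.589, 0.298, 0.112) [-0.2212  0.6151 -0.4501  1.671   0.3188  0.929  -2.4329]
-1.5707963267948966 (0.489, 0.307, 0.112) [-0.2594  0.507  -0.4945  1.8722  0.3147  0.8398 -2.5546]
-1.5707963267948966 (0.489, 0.307, 0.22) [-0.1947  0.3886 -0.5685  1.7721  0.2374  1.0496 -2.4894]
[ 0.7156  0.6443 -0.5828  1.8946  0.8502  0.8376 -0.4499] [ 0.1557  0.6989  0.5245  1.7912 -0.6755  0.99   -2.1446]
[ 0.8183  0.4645 -0.71    1.785   0.6473  1.0619 -0.23  ] [ 0.0227  0.5464  0.7198  1.6975 -0.5911  1.2498 -2.2442]
```

Run:
```python
from mv import *
Y=PI/2-.07
pick_top((.568,.077),Y,.122)
save(robot.grab_frame("side"),"g1")
place((.589,.298),Y,.112)
save(robot.grab_frame("side"),"g2")
I=[cv2.imread(f"pics/g{i}.png") for i in (1,2)]
cv2.imwrite("pics/g12.png",cv2.resize(np.hstack(I),(800,300)))
```

```text
gripped t7.0 [0.5685 0.0772 0.1229] [ 3.1401 -0.0002  1.5007] op0.335 F [-1.0252 -0.8528  5.8299] q7 0.74
lifted t7.8 [0.5673 0.0764 0.2188] [-3.1396  0.0009  1.5007] op0.335 F [ 0.129   0.2814 -1.7691] q7 0.84
contact True
down t10.0 [0.589  0.2981 0.113 ] [3.1413 0.0003 1.5008] op0.339 F [-0.3158 -0.4702  4.9719] q7 0.44
up t11.3 [0.5886 0.2973 0.2189] [-3.1391  0.003   1.5005] op0.653 F [-0.5297  0.1778  0.1928] q7 0.52
```

View pics/g12.png

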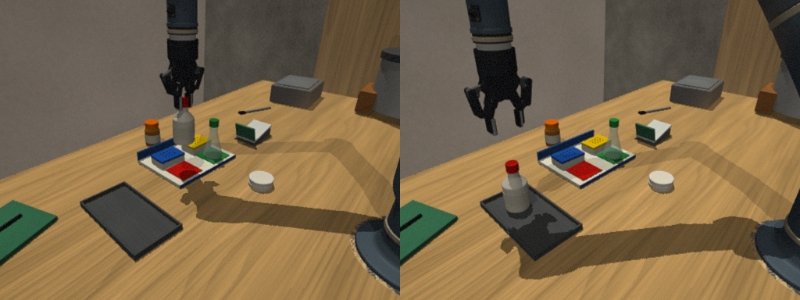

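The bottle now stands upright in the tray, at (515,190) in the right half of the picture. Flask next.

Run:
```python
from mv import *
Y=PI/2-.07
pick_top((.558,-.051),Y,.122)
place((.487,.307),Y,.112)
robot.goto([.5,.22,.36],[PI,0,0]); a=robot.grab_frame("wrist"); save(a,"g3")
robot.goto([.53,.0,.30],[PI,0,0]); b=robot.grab_frame("wrist"); save(b,"g4")
for f in (a,):
    P=cloud(f)
    for c in ("green","red"):
        for m,ar,ce in blobs(f,c,20):
            Q=P[m]; Q=Q[(Q[:,2]>.118)]
            if len(Q)>30: print(c,len(Q),np.median(Q,0),*rect(Q))
P=cloud(b)
for c in ("yellow","blue"):
    m,ar,ce=max(blobs(b,c,20),key=lambda t:t[1]); Q=P[m]; Q=Q[abs(Q[:,2]-.04)<.004]; print(c,np.median(Q[:,2]),*rect(Q))
cv2.imwrite("pics/g34.png",cv2.resize(np.hstack([cv2.imread(f"pics/g{i}.png") for i in (3,4)]),(800,300)))
```

```text
gripped t14.2 [ 0.5586 -0.0511  0.1229] [3.1401 0.0004 1.5005] op0.340 F [-0.0584 -0.2964  5.1087] q7 0.96
lifted t15.0 [ 0.5572 -0.0514  0.2189] [-3.1395  0.0004  1.5006] op0.340 F [-1.1656 -0.0656 -2.2522] q7 1.06
contact True
down t17.6 [0.487  0.3069 0.1124] [-3.1416  0.0003  1.5007] op0.337 F [ 0.7879 -0.0643  1.6294] q7 0.30
up t18.9 [0.4867 0.3062 0.219 ] [-3.1397  0.003   1.5002] op0.648 F [ 0.3151 -0.7389 -0.0809] q7 0.40
green 512 [0.4863 0.3056 0.1302] [0.4862 0.3056] [27.9 27.8] 0.2055404633283615
red 491 [0.5879 0.2974 0.1302] [0.5882 0.2967] [25.7 27.8] 89.82608032226562
yellow 0.040275533991069395 [ 0.6343 -0.0604] [88.7 58.4] 87.24156188964844
blue 0.040310330592058075 [0.6421 0.0681] [86.6 58.5] 82.94214630126953
```

View pics/g34.png

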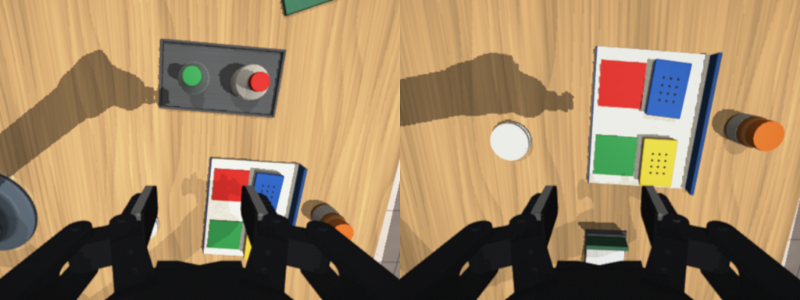

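Both containers stand in the tray, flask at (192,75) and bottle at (258,80) in the left half. The boxes are now free. Next is the yellow box.

```bash
cat >> mv.py <<'E'
O=np.array([.541,-.2852,0]); YS=-.054; TS=.26
Rs=cv2.Rodrigues(np.array([0,0,YS]))[0]
N=Rs@[0,np.sin(TS),np.cos(TS)]; D=Rs@[0,np.cos(TS),-np.sin(TS)]
ATT=[PI-TS,0,YS]
def pick_box(xy,yaw,z=.026,hi=.2):
    robot.grip(.9,40); robot.goto([*xy,hi],[PI,0,yaw]); robot.move_straight([*xy,z+.02],vel=.15)
    print("c",robot.move_straight([*xy,z],vel=.05,contact_N=6)); st("at"); robot.grip(0.0,40); st("gripped")
    robot.move_straight([*xy,hi],vel=.15); st("lifted")
def box_tcp(org,up=0,back=0): # org in stand mm
    return O+Rs@(np.array(org)/1000)+N*(.014+up)-D*back
def place_box(org):
    robot.goto(box_tcp(org,.09,.010),ATT); robot.move_straight(box_tcp(org,.02,.010),vel=.12)
    print("down contact",robot.move_straight(box_tcp(org,-.006,.010),vel=.02,contact_N=4)); s=st()
    h=(s["tcp_pos"]-box_tcp(org))@N; print("height off nominal",h)
E
python3 - <<'E'
from mv import *
pick_box((.6345,-.0604),-.048)
place_box((0,6.5,31.6))
save(robot.grab_frame("scene"),"p1"); save(robot.grab_frame("side"),"p1s")
cv2.imwrite("pics/p1c.png",np.hstack([cv2.resize(cv2.imread("pics/p1.png")[80:200,110:260],(400,320)),cv2.resize(cv2.imread("pics/p1s.png")[130:210,270:370],(400,320))]))
E
```

```text
c False
at t23.7 [ 0.6343 -0.0603  0.0256] [-3.1415  0.0006 -0.0479] op0.899 F [-0.1505  0.2424  0.8781] q7 -0.43
gripped t24.0 [ 0.635  -0.0603  0.0265] [-3.1415 -0.0012 -0.048 ] op0.692 F [0.3588 0.2945 2.2013] q7 -0.43
lifted t25.3 [ 0.6338 -0.0605  0.1988] [-3.1416  0.0022 -0.048 ] op0.691 F [-0.4492 -0.1882 -0.7398] q7 -0.31
down contact True
 t27.9 [ 0.5409 -0.2846  0.0482] [ 2.8813  0.0007 -0.0541] op0.691 F [-1.0545  1.3679  4.1255] q7 -0.36
height off nominal 0.0005704308399680286
```

View pics/p1c.png

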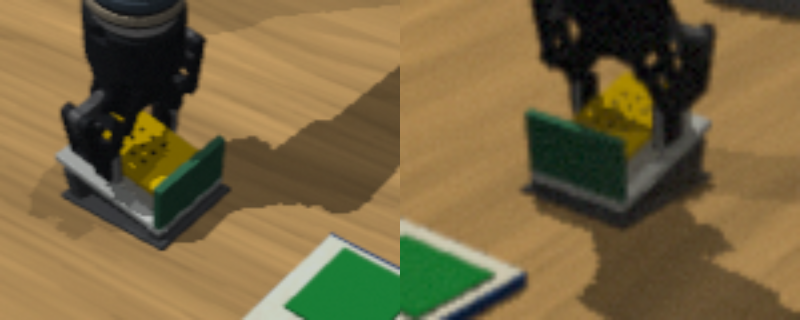

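The yellow box lies flat on the plate (left half, (150,150)), about 10 mm short of the backstop, and the contact height is 0.6 mm off nominal. I'll slide it down until it touches.

```bash
cat >> mv.py <<'E'
def slide(org,maxd=.018):
    p=robot.sense()["tcp_pos"]; p=p+N*.0007; robot.move_straight(p,vel=.02)
    print("slide contact",robot.move_straight(p+D*maxd,vel=.02,contact_N=5)); s=st()
    r=s["tcp_pos"]-box_tcp(org); print("along slope vs nominal",r@D,"h",r@N,"x",r@Rs[:,0])
def release():
    p=robot.sense()["tcp_pos"]; robot.move_straight(p-N*.0007,vel=.02)
    robot.grip(.92,40); robot.sleep(.2)
    robot.move_straight(robot.sense()["tcp_pos"]+N*.11,vel=.15); st("rel")
E
python3 - <<'E'
from mv import *
slide((0,6.5,31.6));
E
```

```text
slide contact True
 t28.8 [ 0.5411 -0.2751  0.046 ] [ 2.8805  0.0034 -0.0535] op0.691 F [ 0.8857 -1.9327 -0.4479] q7 -0.38
along slope vs nominal -0.00027162429876290806 h 0.0008081258043537368 x -0.000489484957889574
```

```bash
cat >> mv.py <<'E'
def check_box(f,c,org):
    P=cloud(f); m=max(blobs(f,c,20),key=lambda t:t[1])[0]
    Q=P[cv2.erode(m.astype(np.uint8),np.ones((2,2)))>0]; S=(Q-O)@Rs  # stand frame
    a=np.c_[S[:,0],S[:,1]*np.cos(TS)-S[:,2]*np.sin(TS)]; h=S[:,1]*np.sin(TS)+S[:,2]*np.cos(TS)
    k=abs(h-np.median(h))<.004; rc,sz,an=rect(a[k]); hh=np.median(h)-.028
    o=[rc[0],rc[1]*np.cos(TS)+hh*np.sin(TS),-rc[1]*np.sin(TS)+hh*np.cos(TS)]
    print(c,"origin in stand",np.array(o)*1000,"nom",org,"size",sz,"ang",an)
E
python3 - <<'E'
from mv import *
release()
robot.goto([.53,-.12,.33],[PI,0,0])
for n in ("scene","side","wrist"):
    f=robot.grab_frame(n); save(f,"q1"+n); check_box(f,"yellow",(0,6.5,31.6))
f=robot.grab_frame("wrist"); P=cloud(f); m=max(blobs(f,"blue",20),key=lambda t:t[1])[0]; Q=P[m]; print(rect(Q[abs(Q[:,2]-.04)<.004]))
cv2.imwrite("pics/q1.png",np.hstack([cv2.resize(cv2.imread("pics/q1scene.png")[80:200,110:260],(400,320)),cv2.resize(cv2.imread("pics/q1wrist.png"),(400,320))]))
E
```

```text
rel t30.4 [ 0.5417 -0.2474  0.1507] [ 2.8813  0.0062 -0.0548] op0.920 F [ 0.4833 -1.5164 -0.1786] q7 -0.27
yellow origin in stand [ 0. nan nan] nom (0, 6.5, 31.6) size [0. 0.] ang 0.0
yellow origin in stand [ 0. nan nan] nom (0, 6.5, 31.6) size [0. 0.] ang 0.0
yellow origin in stand [ 0. nan nan] nom (0, 6.5, 31.6) size [0. 0.] ang 0.0
(array([0.6404, 0.0537]), array([62.2, 58.5]), 82.7738037109375)
```

View pics/q1.png

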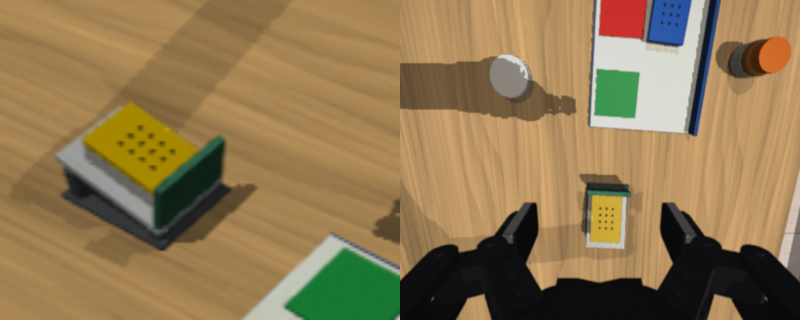

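The yellow box lies flat and straight against the backstop at (150,150). The NaNs come from missing range pixels, so I'll filter them and recompute.

```bash
sed -i 's|    Q=P\[cv2.erode|    Q=P[np.isfinite(P[...,0])\&(P[...,1]<-.15)\&(cv2.erode|; s|np.ones((2,2)))>0\]; S=|np.ones((2,2)))>0)]; S=|' mv.py; grep -n "Q=P\[np" mv.py
python3 - <<'E'
from mv import *
for n in ("scene","side","wrist"): check_box(load(f"pics/q1{n}.npz"),"yellow",(0,6.5,31.6))
E
```

```text
38:    Q=P[np.isfinite(P[...,0])&(P[...,1]<-.15)&(cv2.erode(m.astype(np.uint8),np.ones((2,2)))>0)]; S=(Q-O)@Rs  # stand frame
yellow origin in stand [-0.1163  2.6737 32.8993] nom (0, 6.5, 31.6) size [58.3 73.5] ang 0.6649096608161926
yellow origin in stand [-4.6782 -2.3208 33.9264] nom (0, 6.5, 31.6) size [55.4 60.4] ang 0.8842396140098572
yellow origin in stand [-1.7749  3.9051 32.3069] nom (0, 6.5, 31.6) size [56.5 83.1] ang 0.3027174472808838
```

The scene and side views lose part of the lid behind the backstop. The wrist view, corrected for the hidden end, gives y≈7 mm, which is good. Now the blue box.

Run:
```python
from mv import *
robot.goto([.6,.02,.22],[PI,0,-.1])
pick_box((.642,.0688),-.124)
B=(0,13.7,58.6)
place_box(B)
save(robot.grab_frame("scene"),"p2"); save(robot.grab_frame("side"),"p2s")
cv2.imwrite("pics/p2c.png",np.hstack([cv2.resize(cv2.imread("pics/p2.png")[80:200,110:260],(400,320)),cv2.resize(cv2.imread("pics/p2s.png")[130:210,270:370],(400,320))]))
```

```text
c False
at t34.6 [0.6419 0.0688 0.0257] [ 3.1416  0.0005 -0.1239] op0.898 F [ 0.0651 -0.4588 -0.1463] q7 -0.73
gripped t34.9 [0.6425 0.069  0.0266] [-3.1412 -0.0011 -0.1241] op0.694 F [0.381  0.4155 1.2993] q7 -0.73
lifted t36.2 [0.6413 0.0685 0.1988] [ 3.141   0.0021 -0.1239] op0.688 F [-0.9402 -0.2273 -1.1347] q7 -0.61
down contact True
 t39.2 [ 0.5413 -0.2774  0.0753] [ 2.8814  0.0005 -0.0541] op0.696 F [-0.9651 -0.7984  4.8486] q7 -0.36
height off nominal 0.0006336536958597737
```

View pics/p2c.png

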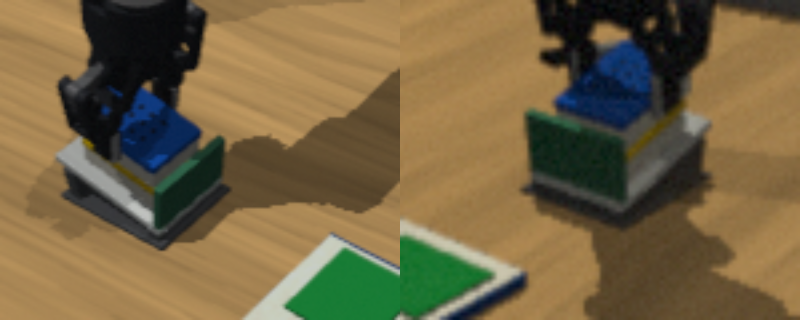

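The blue box lies flat on the yellow one at (150,130), about 10 mm short of the backstop and 0.6 mm off nominal height. Now slide, release and check.

Run:
```python
from mv import *
B=(0,13.7,58.6)
slide(B); release()
robot.goto([.53,-.10,.33],[PI,0,0])
for n in ("scene","side","wrist"):
    f=robot.grab_frame(n); save(f,"q2"+n); check_box(f,"blue",B)
P=cloud(f)
for c in ("green","red"):
    for m,ar,ce in blobs(f,c,100):
        Q=P[m&np.isfinite(P[...,0])]; Q=Q[(abs(Q[:,2]-.015)<.004)&(Q[:,0]<.65)&(Q[:,1]>-.15)]
        if len(Q)>100: print(c,len(Q),np.median(Q[:,2]),*rect(Q))
cv2.imwrite("pics/q2.png",np.hstack([cv2.resize(cv2.imread("pics/q2scene.png")[80:200,110:260],(400,320)),cv2.resize(cv2.imread("pics/q2wrist.png"),(400,320))]))
```

```text
slide contact True
 t40.1 [ 0.5415 -0.2676  0.0729] [ 2.8808  0.0035 -0.0534] op0.696 F [-0.0999 -0.4292 -0.7929] q7 -0.38
along slope vs nominal 0.00011519416872161053 h 0.0008268872008818899 x -0.0004618535471741672
rel t41.8 [ 0.5422 -0.2398  0.1776] [ 2.8817  0.0064 -0.0547] op0.916 F [-0.3653 -0.2102 -0.7029] q7 -0.27
blue origin in stand [ 0. nan nan] nom (0, 13.7, 58.6) size [0. 0.] ang 0.0
blue origin in stand [-5.9718 16.1258 58.17  ] nom (0, 13.7, 58.6) size [52.9 84.8] ang 0.768439531326294
blue origin in stand [-1.5357 13.9126 58.6259] nom (0, 13.7, 58.6) size [55.6 86.6] ang 0.4153117835521698
green 2639 0.015396761688185767 [ 0.5589 -0.0538] [75.2 75.2] 86.09092712402344
red 3285 0.015377840841554302 [0.5679 0.0742] [73.5 75.4] 86.16704559326172
  return _methods._mean(a, axis=axis, dtype=dtype,
  ret = ret.dtype.type(ret / rcount)
```

View pics/q2.png

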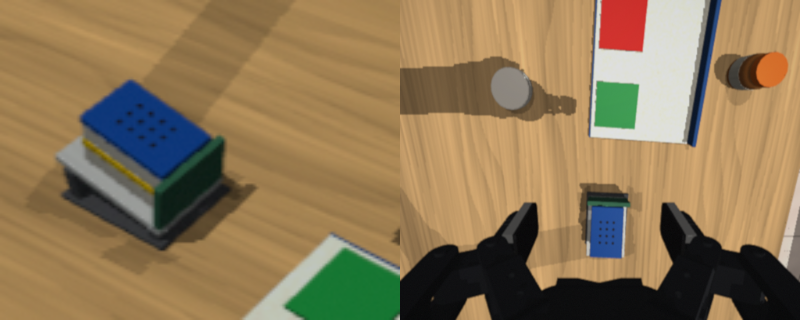

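The blue box is flush on the yellow one and against the backstop (left half, (150,135)). The wrist view reads (-1.5, 13.9, 58.6) mm against a nominal (0, 13.7, 58.6). Now the flask goes home, then the bottle.

Run:
```python
from mv import *
Y=PI/2-.07
robot.goto([.52,.2,.25],[PI,0,Y])
pick_top((.4865,.306),Y,.112)
place((.559,-.053),Y,.122)
pick_top((.5885,.2975),Y,.112)
place((.5677,.0767),Y,.122)
robot.goto([.5,.08,.36],[PI,0,0])
for n in ("scene","side","wrist"):
    f=robot.grab_frame(n); save(f,"z"+n); P=cloud(f)
    for c in ("green","red"):
        for m,ar,ce in blobs(f,c,20):
            Q=P[m&np.isfinite(P[...,0])]
            if len(Q)==0: continue
            for lo,hi in ((.132,.15),(.011,.019)):
                K=Q[(Q[:,2]>lo)&(Q[:,2]<hi)&(abs(Q[:,1])<.2)&(abs(Q[:,0]-.56)<.1)]
                if len(K)>40: print(n,c,len(K),np.median(K[:,2]).round(4),*rect(K))
    if n!="wrist": check_box(f,"blue",(0,13.7,58.6)) if n=="side" else None
cv2.imwrite("pics/z.png",np.vstack([cv2.resize(np.hstack([cv2.imread("pics/zscene.png"),cv2.imread("pics/zside.png")]),(800,300)),cv2.resize(np.hstack([cv2.imread("pics/zwrist.png"),cv2.imread("pics/zscene.png")*0]),(800,300))]))
st()
```

```text
gripped t46.2 [0.4869 0.3065 0.1129] [ 3.1402 -0.001   1.5007] op0.338 F [-0.3962  1.0628  3.6661] q7 0.31
lifted t47.1 [0.486  0.3052 0.2188] [-3.1401  0.0016  1.5007] op0.334 F [ 0.4849 -0.9129 -2.0204] q7 0.42
contact True
down t49.7 [ 0.5591 -0.0532  0.1229] [-3.1415  0.0007  1.5004] op0.336 F [-1.2284 -1.0493  4.7843] q7 0.97
up t50.9 [ 0.5583 -0.0534  0.2191] [-3.1385  0.0011  1.5002] op0.648 F [ 0.376  -1.1112 -0.2058] q7 1.07
gripped t53.8 [0.589 0.298 0.113] [ 3.1401 -0.001   1.5007] op0.339 F [-0.1677 -0.3974  4.7765] q7 0.44
lifted t54.7 [0.5881 0.2967 0.2187] [-3.14    0.0017  1.5007] op0.341 F [-0.1046 -0.0048 -2.1722] q7 0.52
contact True
down t56.8 [0.5678 0.0766 0.123 ] [3.1414 0.0005 1.5004] op0.338 F [-1.1146 -0.5537  5.5404] q7 0.74
up t58.0 [0.5671 0.0761 0.2191] [-3.1389  0.0017  1.5001] op0.649 F [ 0.0006 -0.1901 -0.1584] q7 0.84
scene green 155 0.1398 [ 0.561  -0.0524] [26.3 27.1] 83.39092254638672
scene green 421 0.0152 [ 0.5601 -0.0529] [78.1 79.4] 85.81997680664062
scene red 189 0.1399 [0.5715 0.0766] [26.9 25.8] 36.125221252441406
scene red 479 0.015 [0.5696 0.076 ] [76.8 77.3] 85.98523712158203
side green 58 0.1398 [ 0.5591 -0.0508] [24.2 28.5] 70.89929962158203
side green 170 0.0151 [ 0.5595 -0.0528] [77.4 77. ] 86.39906311035156
side red 71 0.1399 [0.5668 0.0796] [26.6 24.2] 86.15802001953125
side red 221 0.0151 [0.5687 0.0782] [75.3 78.8] 87.69916534423828
blue origin in stand [-3.8181 17.0747 57.845 ] nom (0, 13.7, 58.6) size [87.6 57.8] ang 89.89517211914062
wrist green 627 0.0154 [ 0.5585 -0.0535] [75.3 74.7] 85.78268432617188
wrist green 306 0.1402 [ 0.5562 -0.053 ] [27.7 24.6] 89.44723510742188
wrist red 633 0.0153 [0.5673 0.0756] [75.5 74.7] 85.39515686035156
wrist red 415 0.1402 [0.5672 0.0767] [26.2 26.9] 46.22066879272461
 t59.3 [0.4999 0.0797 0.3589] [-3.1412  0.0021  0.0004] op0.650 F [ 0.5738  0.1809 -0.8206] q7 -0.38
```

View pics/z.png

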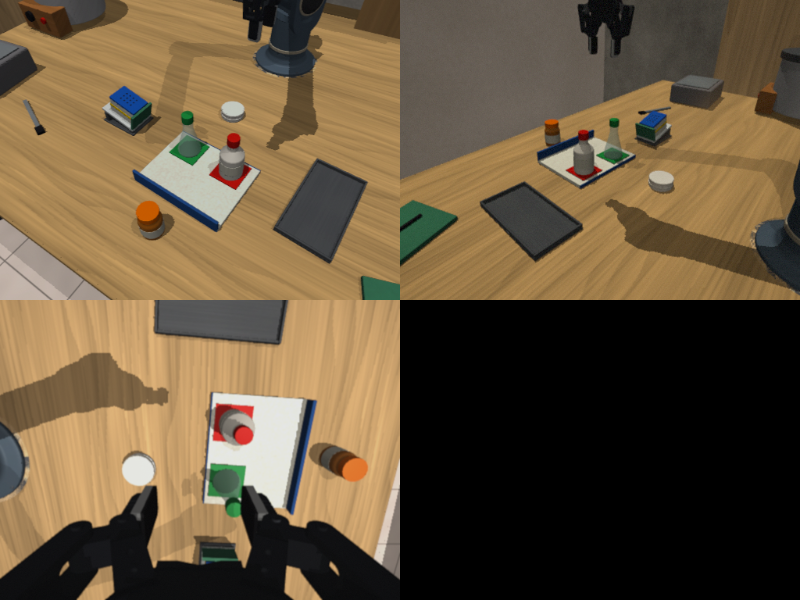

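The flask and bottle stand upright on their pads (scene tile (188,135) and (231,160)), within about 4 mm of centre in all views. The boxes are stacked on the stand, the dishes and jar look undisturbed, and the arm is clear. I'm handing in.

Run:
```python
from plant import robot
robot.sleep(.3); robot.close_job()
```

```text
the job is handed in; nothing more can be done
```

The job is done and handed in at about 60 s of the 144 s allowed; no verdict is reported. I stood the bottle and then the flask in the tray. I then laid the yellow box on the stand and the blue box on top of it, sliding each down until it touched the backstop. Last, I put the flask back on the green pad and the bottle back on the red pad.

**Boxes:** both touched the backstop within 0.3 mm of the nominal distance along the slope and within 1 mm of nominal height. The wrist camera put the blue box at (-1.5, 13.9, 58.6) mm in the stand frame, against a nominal (0, 13.7, 58.6).

**Flask and bottle:** both are upright, with their tops 140 mm above the table and within about 4 mm of their pad centres in all three views. The dishes and jar looked undisturbed in the last pictures, though I did not measure them again.

**Checks that disagreed or failed:**
- **Blue box:** the side camera put it 4–6 mm off in x and 2–3 mm past the nominal y. It saw only part of the lid, and the 17.1 mm y reading at the end was close to the 17.8 mm limit. The reading from the scene camera failed for lack of range data.
- **Yellow box:** the backstop hid part of its lid, so the raw readings were y = 2.7, -2.3 and 3.9 mm. Corrected for the hidden end, the wrist view gives about 7 mm against a nominal 6.5 mm, but the same correction on the scene view gives about 10.6 mm. I relied on the contact with the backstop.

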